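# Show the index mark to the camera with the inspection mirror

### The job

Pull the inspection mirror straight up out of its charging dock, against the catch. Hold it upright at lens height with the middle of its glass above the centre of the white flange, turned so that the inspection camera, looking straight ahead, sees the raised cross of the pump reflected in the middle of the mirror. Keep the gripper closed on the handle and finish like that, holding the mirror still in the air; leave everything else on the bench where it is.

Things in the scene. Friction and masses are not known exactly. Their poses are not given: they have to be found in the camera images.
- mirror: Inspection mirror, rigid, 178 mm tall, about 180 g, upright in the dock. Origin: lower end of its plug; z up its axis, x out of the bright reflecting face (back is black), y along its width. From below, all on one axis: plug 30 mm long, 16 mm thick; 34 mm square collar 30 to 36 mm; stem; plate 6 mm thick (x), 80 mm wide (y), 54 to 118 mm; black handle 16 mm (x) by 24 mm (y), 118 to 178 mm.
- mirror_face (a point): Middle of the reflecting glass, 86 mm above the mirror's origin, 3.5 mm in front of its axis; axes as mirror.
- mirror_handle (a point): Middle of the handle, 148 mm above the mirror's origin, on its axis: the place to grip, from above, across 16 mm (x) or 24 mm (y).
- dock: Grey charging dock, fixed, 100 x 100 x 50 mm, origin under its centre, axes parallel to the docked mirror's. The plug sits 30 mm deep in a 19 mm square socket in its top, collar on the top. Two sprung balls in the socket catch the plug's groove: about 10 to 15 N straight up frees it within 9 mm, then it is loose; lift 35 mm to clear.
- flange: White round pipe flange fixed flat on the bench, 120 mm across, 18 mm high, with a 60 mm hub and dark centre. Origin: centre of its underside. The camera and the index plate both face the vertical line through its centre, from different sides.
- lens (a point): Centre of the lens front of the grey inspection camera on its fixed stand (0.2 m high): 170 mm above the bench, 160 mm out from the flange's axis. x points level from that axis out to the lens (the camera looks along -x); z up.
- mark (a point): Centre of the raised white 34 mm cross on the square plate on the side of the beige pump pot (fixed, 136 mm across, 224 mm high): 170 mm above the bench, 180 mm out from the flange's axis. x points level from that axis out to the mark; z up. It reflects to the lens when the mirror's normal halves the angle between the directions to lens and mark.
- screwdriver: Screwdriver lying on the bench, origin under its middle. Leave alone.
- brush: Brush lying on the bench, origin under its middle. Leave alone.
- coupling: Grey pipe coupling, ring 64 mm across, 50 mm high, standing; origin centre of underside. Leave alone.
- bottle: Bottle 60 mm across, 160 mm high; origin centre of underside. Leave alone.
- roller: Seam roller with wooden handle, 200 mm long, lying; origin on the bench 10 mm behind the rubber wheel's centre. Leave alone.
- bushing: White pipe bushing, ring 48 mm across, 30 mm high; origin centre of underside. Leave alone.
Not all that is in view belongs to the job. Several things have the shape of the flange; the one meant has the colours described above.

How it is judged:
By the outcome, as a careful person would: the job done as asked, in the order asked, and still so for the second after the job is handed in, while the arm keeps its last pose, push and grip.
It also fails if it takes over 32 s, if anything falls off the work surface, if the arm or the gripper's body presses on something with over 40 N, if the wrist force passes 120 N, or if a joint passes its speed limit or range.

### The arm

A 7-joint arm with a two-finger parallel gripper is mounted at the origin on the work surface. World frame = base frame: x ahead of the robot, y to its left, z up, the work surface at z = 0. Lengths are in m, angles in degrees, forces in N, time in s.
With the tool pointing down it reaches from about 0.4 to 0.875 m from the base axis. Payload 4.4 kg.
Tool frame: the origin (TCP) lies midway between the tips of the shut fingers; the grasp point (between the pads) lies 19 mm behind it; z points along the fingers, y is the line along which they close (so a half turn about z gives the same grasp; the last joint's range is limited). The gripper opens to 85 mm and grips with 20 to 120 N. Pads are 22 mm wide; open, the fingers measure 114 mm over their backs; the gripper's body (76 mm by 85 mm) begins 54 mm behind the grasp point. The pads swing forward as they close: fully open they stand 13 mm farther back than shut.
Start: joints at [70.313, 36.005, 2.206, 86.941, -1.547, 57.084, -1.146], TCP at [0.178, -0.625, 0.231] pointing down, gripper open.
Joint ranges: [-175.42, 175.42], [-21.48, 121.26], [-71.46, 75.88], [10.55, 141.38], [-63.04, 243.04], [13.31, 113.54], [-168.57, 168.57]. Speed limits (degrees/s): [147.25, 147.25, 180, 180, 180, 180, 180].

### API

Orientations are given as [roll, pitch, yaw] about the fixed x, y, z axes, in that order (R = Rz(yaw) Ry(pitch) Rx(roll)).
In Python, from workcell import arm gives the robot as it stands.
- The arm moves only by the tool jog_arm, never from a script. Its argument "moves" is a list of rows, each an object of numbers: "wx", "wy", "wz": the turn, a rotation vector about the world's x, y, z in degrees; "x", "y", "z": the shift along the world's x, y, z in m; "grip": the opening, from 0 (shut) to 1 (fully open). A call has 1 to 10 rows; each row shifts and turns the commanded pose from where the row before left it; what a row does not reach is not made up. A row lasts 1/8 s, in which the tool goes at most 62.5 mm and 10.7 degrees, less where a joint would pass 70% of its speed; a pose out of reach is approached as far as the arm can. A call is refused whole if a number of a shift passes 0.0625 or a number of a turn 10.7, either way. A call with a gripper value outside its range is refused whole. The fingers move at their own pace and stop on an object; "newtons" is the grip in N (left out, the last holds). Time passes only in rows, so rows that do not move let the fingers close. It gives the time, the measured TCP pose, the force, the opening and the grip force at its end, in the units of the state.
- arm.read_state(): the state, without advancing time (a new reading comes with each control period).
- arm.camera(name): name is "side" or "top" or "wrist"; returns the picture (420x560x3 uint8, red, green, blue); there is no depth.
- arm.calibration(name): a dict with "fx", "fy", "cx", "cy" (pixels), "extrinsics" (4x4, takes a point from camera to world coordinates). Camera axes: x right, y down, z forward; pixel columns grow to the right and rows downward; lengths in m; the calibration is good to about 2 mm. A picture is of the moment at which its call begins: read the wrist's pose just before it. calibration takes no time and is no camera call; for the wrist camera it gives the pose at the moment of the call.
- arm.job_done(): hands the job in; it is judged then, once.
The state is a dict: "clock": time; "q": joint angles; "qvel": joint speeds; "tau": joint torques, N m; "tcp_pos": TCP position; "orientation": TCP orientation; "wrist_force": force on the tool from outside, world axes, zero at the start; "ft_torque": the same for the moment, N m; "gripper_width": opening from 0.0 (shut) to 1.0 (fully open); "grasp_force": force on a finger pad.
Only numpy, scipy, OpenCV 4.12 (cv2) and the standard library are available. Lean on these libraries where they do the work, as an engineer would, in place of code of your own. Each camera call takes 0.05 s, during which the arm holds its last target. There are 200 camera calls.

## Working session

There is one attempt and no reset: what is moved stays moved. The work goes in short steps, Python scripts to look and compute and a tool call to move; the robot and the scene stay as the last step left them, time stands still between calls to the robot, and variables do not carry over. Pictures are saved under pics/ and viewed, at most 10 in all, crops included, and the job is handed in when it is done.

Besides the shell and the picture viewer there is one more tool, called as a command line: name --argument value ..., lists and objects as JSON in quotes. jog_arm: Moves the arm, as the interface text tells. Its arguments: {"type":"object","properties":{"moves":{"type":"array","items":{"type":"object","properties":{"wx":{"type":"number"},"wy":{"type":"number"},"wz":{"type":"number"},"x":{"type":"number"},"y":{"type":"number"},"z":{"type":"number"},"grip":{"type":"number"}}}},"newtons":{"type":"number"}},"required":["moves"]}

```bash
mkdir -p pics; python3 - <<'E'
from workcell import arm
import cv2,numpy as np
for n in("top","side"):
    im=arm.camera(n); cv2.imwrite(f"pics/{n}0.png",im[:,:,::-1])
    c=arm.calibration(n); print(n,c["fx"],c["cx"],c["cy"],np.round(c["extrinsics"],3).tolist())
s=arm.read_state(); print(s["clock"],s["tcp_pos"],s["orientation"])
E
```

```text
top 539.3631831470017 285.2283032457981 200.89294780936444 [[0.016, -0.999, 0.05, 0.412], [-1.0, -0.016, 0.008, -0.024], [-0.007, -0.051, -0.999, 1.812], [0.0, 0.0, 0.0, 1.0]]
side 447.9683109583636 284.3034956385807 207.45587234924335 [[-0.9, -0.236, 0.367, 0.039], [-0.437, 0.464, -0.771, 1.003], [0.012, -0.854, -0.521, 0.823], [0.0, 0.0, 0.0, 1.0]]
0.1 [ 0.17813464 -0.62451008  0.23045311] [-1.79897432e+02  1.88033857e-03  1.59185214e+01]
```

View pics/top0.png

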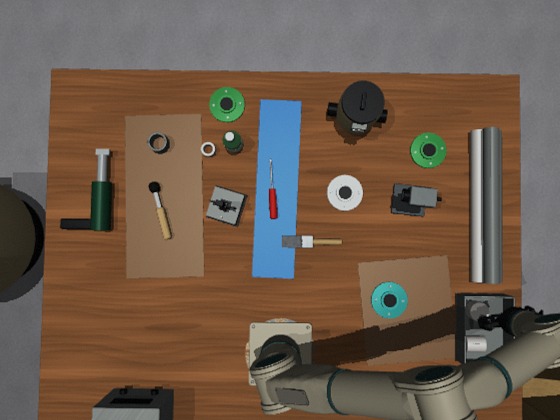

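View pics/side0.png

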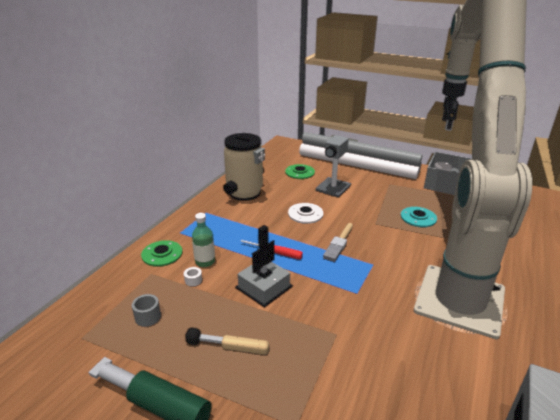

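The top view shows the white flange at about (345,193), and the green ones at (227,104) and (428,150) and the teal one at (390,300). Only (345,193) is white with a dark centre. The dock and mirror are at (226,205), the pump at (360,110) and the camera stand at (415,200). An enlarged crop should confirm this.

```bash
python3 - <<'E'
import cv2,numpy as np
t=cv2.imread("pics/top0.png");s=cv2.imread("pics/side0.png")
a=cv2.resize(t[70:230,310:460],(450,480),interpolation=3)
b=cv2.resize(t[180:230,200:252],None,fx=6,fy=6,interpolation=3)
c=cv2.resize(s[220:305,232:298],None,fx=5,fy=5,interpolation=3)[:300,:312]
c=cv2.resize(s[220:305,232:298],(233,300),interpolation=3)
can=np.zeros((600,800,3),np.uint8); can[:480,:450]=a; can[:300,460:772]=b; can[300:600,460:693]=c
cv2.imwrite("pics/crop1.png",can)
E
```

```text
(no output)
```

View pics/crop1.png

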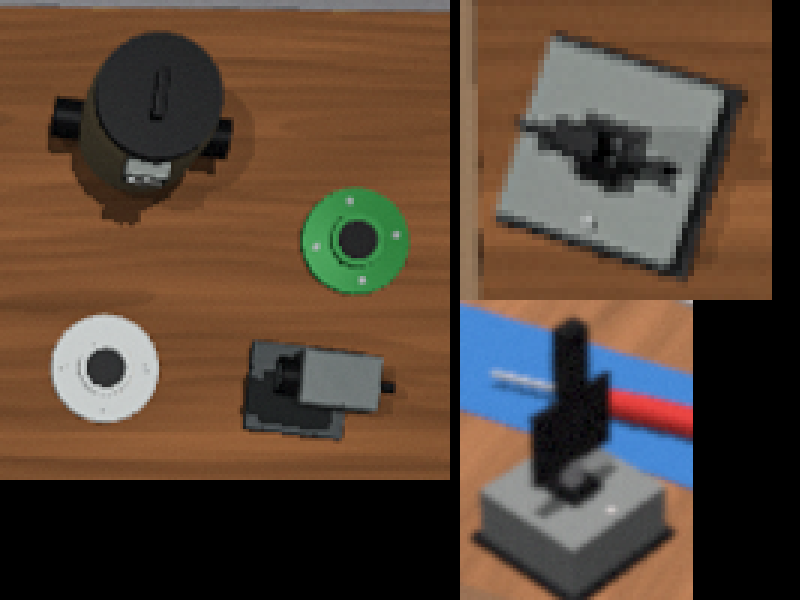

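The crop confirms the white flange with its dark centre. The mirror plate lies parallel to the dock edges, with its black back towards the side camera. Next I'll measure positions.

```bash
cat > h.py <<'E'
from workcell import arm
import cv2,numpy as np
def ray(c,u,v):
    E=np.array(c["extrinsics"]);d=np.array([(u-c["cx"])/c["fx"],(v-c["cy"])/c["fy"],1.]);return E[:3,3],E[:3,:3]@d
def onz(c,u,v,z):
    o,d=ray(c,u,v);return o+d*(z-o[2])/d[2]
def pix(c,p):
    E=np.array(c["extrinsics"]);q=E[:3,:3].T@(np.array(p)-E[:3,3]);return q[:2]/q[2]*[c["fx"],c["fy"]]+[c["cx"],c["cy"]]
def blob(im,lo,hi,box):
    m=cv2.inRange(cv2.cvtColor(im,cv2.COLOR_BGR2HSV),lo,hi);x0,y0,x1,y1=box
    k=np.zeros_like(m);k[y0:y1,x0:x1]=m[y0:y1,x0:x1]
    cs,_=cv2.findContours(k,0,1);return max(cs,key=cv2.contourArea)
E
python3 - <<'E'
from h import *
t=cv2.imread("pics/top0.png");s=cv2.imread("pics/side0.png")
T=arm.calibration("top");S=arm.calibration("side")
for n,im,c,b in(("top",t,T,(320,165,372,222)),("side",s,S,(280,195,330,228))):
    k=blob(im,(0,0,150),(180,60,255),b);e=cv2.fitEllipse(k);print(n,"flange",e,onz(c,*e[0],.017))
k=blob(t,(0,0,100),(180,60,255),(200,180,252,230));r=cv2.minAreaRect(k)
print("dock",r,onz(T,*r[0],.05),[onz(T,*p,.05)[:2].round(3) for p in cv2.boxPoints(r)])
k=blob(t,(0,0,100),(180,60,200),(408,180,440,212));r=cv2.minAreaRect(k)
print("cam",r,[onz(T,*p,.2)[:2].round(3) for p in cv2.boxPoints(r)])
print("lens",onz(T,402,195,.17),"mark",onz(T,310+148/3,70+180/3,.17),onz(T,310+148/3,70+172/3,.17))
print("pump top",[onz(T,310+x/3,70+y/3,.224) for x,y in((160,97),)])
for z in(.15,.17,.2):print("handle side",onz(S,232+572/3.53,220+20/3.53,z+.02))
print(T["fx"],T["fy"],arm.calibration("wrist"))
E
```

```text
top flange ((344.6655578613281, 192.18759155273438), (34.68693161010742, 35.20307922363281), 144.86402893066406) [ 0.53493172 -0.20696551  0.017     ]
side flange ((305.1343688964844, 212.3831024169922), (19.171104431152344, 34.70737075805664), 91.81180572509766) [ 0.53011408 -0.19374846  0.017     ]
dock ((224.42433166503906, 204.7459716796875), (30.95254135131836, 30.437889099121094), 17.10272979736328) [0.48538443 0.18904732 0.05      ] [array([0.452, 0.251]), array([0.548, 0.224]), array([0.519, 0.127]), array([0.424, 0.154])]
cam ((423.55450439453125, 196.04653930664062), (25.655935287475586, 17.196626663208008), 6.842773914337158) [array([ 0.493, -0.383]), array([ 0.544, -0.389]), array([ 0.536, -0.465]), array([ 0.485, -0.459])]
lens [ 0.51858959 -0.36586446  0.17      ] mark [ 0.71615851 -0.23429054  0.17      ] [ 0.72439924 -0.2342156   0.17      ]
pump top [array([ 0.78920741, -0.23849627,  0.224     ])]
handle side [ 0.20085177 -0.01245186  0.17      ]
handle side [0.19588432 0.01864778 0.19      ]
handle side [0.18843315 0.06529724 0.22      ]
539.3631831470017 539.3631831470017 {'fx': 345.8179572273515, 'fy': 345.8179572273515, 'cx': 286.463567465523, 'cy': 213.15504217187294, 'extrinsics': array([[ 0.27454776, -0.91540477, -0.2943767 ,  0.25401507],
       [-0.9615709 , -0.262072  , -0.08185153, -0.60484689],
       [-0.00222061,  0.30553622, -0.95217787,  0.37229653],
       [ 0.        ,  0.        ,  0.        ,  1.        ]])}
```

jog_arm --moves '[{"x": 0.01, "y": 0.04, "z": 0.04, "wz": 5}, {"x": 0.015, "y": 0.045, "z": 0.04, "wz": 5}, {"x": 0.03, "y": 0.045, "z": 0.03, "wz": 5}, {"x": 0.03, "y": 0.045, "z": 0.03, "wz": 5}, {"x": 0.03, "y": 0.045, "z": 0.02, "wz": 5}, {"x": 0.03, "y": 0.045, "z": 0.01, "wz": 5}, {"x": 0.03, "y": 0.045, "wz": 5}, {"x": 0.03, "y": 0.045, "wz": 5}, {"x": 0.03, "y": 0.045, "wz": 5}, {"x": 0.03, "y": 0.045, "wz": 5, "grip": 1}]'

```text
invalid input at $.moves[0]: expected keys wx, wy, wz, x, y, z, grip
```

jog_arm --moves '[{}, {}]'

```text
invalid input at $.moves[0]: expected keys wx, wy, wz, x, y, z, grip
```

```bash
python3 - <<'E'
from h import *
import pickle
s=arm.read_state();c=arm.calibration("wrist");im=arm.camera("wrist")[:,:,::-1];cv2.imwrite("pics/w1.png",im);pickle.dump(c,open("w1.pkl","wb"))
print(s["clock"],s["tcp_pos"],s["orientation"],s["q"])
for p in((.535,-.207,.017),(.518,-.366,.17),(.715,-.233,.17),(.485,.189,.05)):print(pix(c,p))
cv2.imwrite("pics/top1.png",arm.camera("top")[:,:,::-1])
E
```

```text
0.1 [ 0.17813464 -0.62451008  0.23045311] [-1.79897432e+02  1.88033857e-03  1.59185214e+01] [70.31219958 36.05573255  2.20234278 86.99096997 -1.54589534 57.08555297
 -1.14602038]
[-185.88054635 -515.66989652]
[ -281.9471992  -1114.31350249]
[-2724.04618703 -7376.88913388]
[-1103.90747609  -816.81141444]
```

View pics/w1.png

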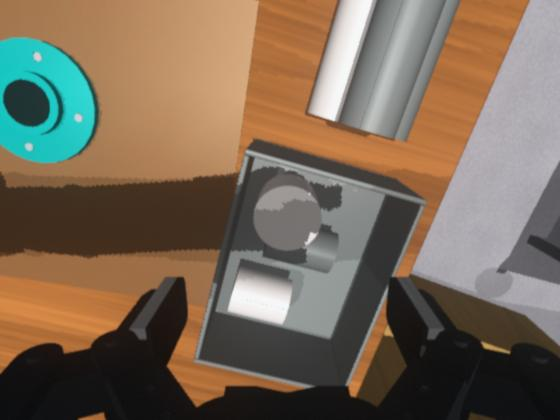

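All keys are required, so the arm hasn't moved; the picture shows the bin below the start pose. I'm resending the moves.

jog_arm --moves '[{"x": 0.01, "y": 0.04, "z": 0.04, "wx": 0, "wy": 0, "wz": 5, "grip": 1}, {"x": 0.015, "y": 0.045, "z": 0.04, "wx": 0, "wy": 0, "wz": 5, "grip": 1}, {"x": 0.03, "y": 0.045, "z": 0.03, "wx": 0, "wy": 0, "wz": 5, "grip": 1}, {"x": 0.03, "y": 0.045, "z": 0.03, "wx": 0, "wy": 0, "wz": 5, "grip": 1}, {"x": 0.03, "y": 0.045, "z": 0.02, "wx": 0, "wy": 0, "wz": 5, "grip": 1}, {"x": 0.03, "y": 0.045, "z": 0.01, "wx": 0, "wy": 0, "wz": 5, "grip": 1}, {"x": 0.03, "y": 0.045, "z": 0, "wx": 0, "wy": 0, "wz": 5, "grip": 1}, {"x": 0.03, "y": 0.045, "z": 0, "wx": 0, "wy": 0, "wz": 5, "grip": 1}, {"x": 0.03, "y": 0.045, "z": 0, "wx": 0, "wy": 0, "wz": 5, "grip": 1}, {"x": 0.03, "y": 0.045, "z": 0, "wx": 0, "wy": 0, "wz": 5, "grip": 1}]'

```text
clock: 1.45
tcp_pos: [0.4439, -0.1786, 0.4014]
orientation: [180.0, 0.0, 66.1]
wrist_force: [0.4, -0.4, -0.3]
gripper_width: 1.0
grasp_force: 0.0
```

jog_arm --moves '[{"x": 0, "y": 0, "z": 0, "wx": 0, "wy": 0, "wz": 0, "grip": 1}, {"x": 0, "y": 0, "z": 0, "wx": 0, "wy": 0, "wz": 0, "grip": 1}]'

```text
clock: 1.7
tcp_pos: [0.4429, -0.1806, 0.4011]
orientation: [-180.0, 0.0, 65.9]
wrist_force: [0.3, -0.1, -0.1]
gripper_width: 0.998
grasp_force: 0.0
```

```bash
python3 - <<'E'
from h import *
import pickle
s=arm.read_state();c=arm.calibration("wrist");im=arm.camera("wrist")[:,:,::-1];cv2.imwrite("pics/w1.png",im);pickle.dump(c,open("w1.pkl","wb"))
print(s["clock"],s["tcp_pos"],s["orientation"],s["q"])
for p in((.535,-.207,.017),(.518,-.366,.17),(.715,-.233,.17),(.485,.189,.05)):print(pix(c,p))
cv2.imwrite("pics/top1.png",arm.camera("top")[:,:,::-1])
E
```

```text
1.7 [ 0.44285663 -0.18056775  0.40112566] [-1.79969457e+02  4.34926995e-02  6.58839707e+01] [ 34.46308461  13.03012467 -19.91698578  97.45767229   4.71799198
  70.36600048 -10.68737925]
[349.09756186 146.55734251]
[404.31119339 288.30487675]
[545.55207019 116.16649033]
[ 184.70497279 -159.92031529]
```

View pics/w1.png

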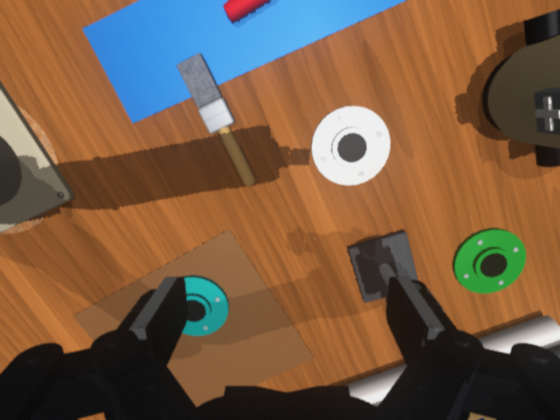

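The wrist view shows the white flange at (351,146), as predicted, and the cross on the pump at about (547,112). The lens is hidden by a finger. Next I'll move over to the dock.

jog_arm --moves '[{"x": 0, "y": 0.04, "z": 0, "wx": 0, "wy": 0, "wz": 2, "grip": 1}, {"x": 0, "y": 0.05, "z": 0, "wx": 0, "wy": 0, "wz": 2, "grip": 1}, {"x": 0, "y": 0.05, "z": 0, "wx": 0, "wy": 0, "wz": 2, "grip": 1}, {"x": 0, "y": 0.05, "z": 0, "wx": 0, "wy": 0, "wz": 2, "grip": 1}, {"x": 0, "y": 0.04, "z": 0, "wx": 0, "wy": 0, "wz": 0, "grip": 1}, {"x": 0, "y": 0.02, "z": 0, "wx": 0, "wy": 0, "wz": 0, "grip": 1}, {"x": 0, "y": 0, "z": 0, "wx": 0, "wy": 0, "wz": 0, "grip": 1}, {"x": 0, "y": 0, "z": 0, "wx": 0, "wy": 0, "wz": 0, "grip": 1}]'

```text
clock: 2.8
tcp_pos: [0.4434, 0.0679, 0.4012]
orientation: [180.0, 0.1, 73.7]
wrist_force: [0.6, 0.1, 0.0]
gripper_width: 0.997
grasp_force: 0.0
```

```bash
python3 - <<'E'
from h import *
import pickle
a=cv2.imread("pics/w1.png");A=pickle.load(open("w1.pkl","rb"))
k=blob(a,(0,0,150),(180,60,255),(300,95,400,195));e=cv2.fitEllipse(k);print("flange",e[0],onz(A,*e[0],.017))
print("mark",onz(A,547,112,.17))
s=arm.read_state();c=arm.calibration("wrist");im=arm.camera("wrist")[:,:,::-1];cv2.imwrite("pics/w2.png",im);pickle.dump(c,open("w2.pkl","wb"))
print(s["clock"],s["tcp_pos"],s["orientation"])
for p in((.485,.189,.198),(.485,.189,.05)):print(pix(c,p))
t=arm.camera("top")[:,:,::-1];cv2.imwrite("pics/top2.png",t)
E
```

```text
flange (350.38360595703125, 145.1341552734375) [ 0.53751934 -0.20581031  0.017     ]
mark [ 0.71719372 -0.22943225  0.17      ]
2.8 [0.44340612 0.06794379 0.40118535] [1.79997184e+02 5.85959038e-02 7.37464370e+01]
[292.20729463  43.02745111]
[290.4865753   61.35262874]
```

View pics/w2.png

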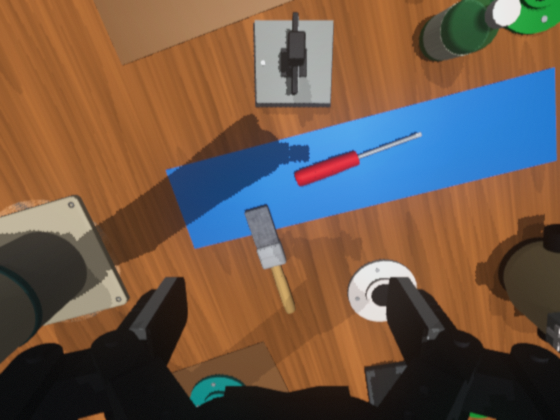

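```bash
python3 - <<'E'
from h import *
import pickle
c=pickle.load(open("w2.pkl","rb"));im=cv2.imread("pics/w2.png");t=cv2.imread("pics/top2.png");T=arm.calibration("top")
k=blob(im,(0,0,120),(180,50,215),(240,5,345,112))
for p in cv2.boxPoints(cv2.minAreaRect(k)):print(p,onz(c,*p,.05).round(4))
r=cv2.minAreaRect(k);print(r,onz(c,*r[0],.05))
can=np.zeros((600,800,3),np.uint8)
can[:600,:600]=cv2.resize(im[0:110,240:350],(600,600),interpolation=3)
can[:200,600:]=cv2.resize(t[180:230,200:250],(200,200),interpolation=3)
cv2.imwrite("pics/crop2.png",can)
E
```

```text
[254. 102.] [0.4234 0.154  0.05  ]
[254.  20.] [0.4539 0.2484 0.05  ]
[332.  20.] [0.5489 0.2207 0.05  ]
[332. 102.] [0.5251 0.1245 0.05  ]
((293.0, 61.0), (78.0, 82.0), -0.0) [0.48828287 0.18848732 0.05      ]
```

View pics/crop2.png

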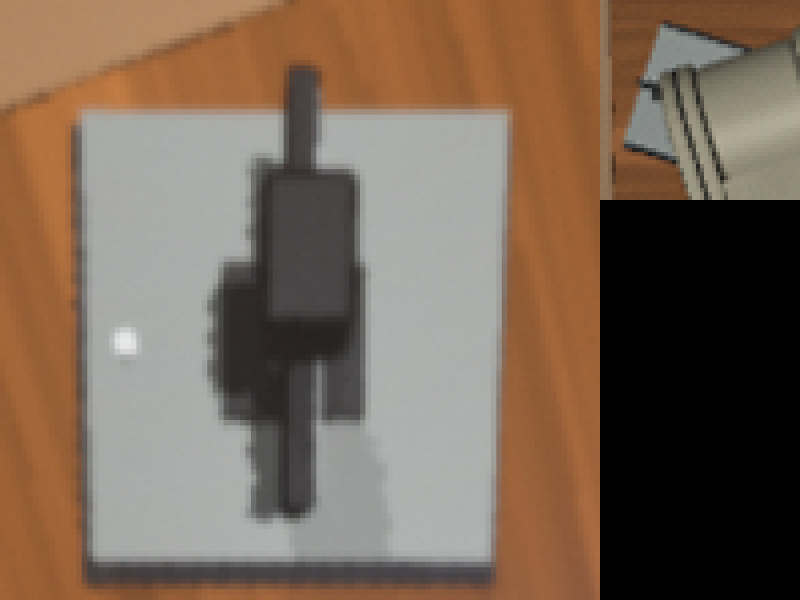

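```bash
python3 - <<'E'
from h import *
import pickle
c=pickle.load(open("w2.pkl","rb"))
P=lambda x,y,z:onz(c,240+x*110/600-.4,y*110/600-.4,z)
def yaw(a,b):d=a-b;return np.degrees(np.arctan2(d[1],d[0]))-90
print("handle",P(313,245,.198))
print("plate",yaw(P(302,70,.138),P(294,515,.138)),"ctr",(P(302,70,.138)+P(294,515,.138))/2)
D=[P(80,110,.05),P(90,562,.05),P(508,110,.05),P(492,562,.05)]
print("dock",yaw(D[0],D[1]),yaw(D[2],D[3]),yaw(D[2],D[0])+90,yaw(D[3],D[1])+90,np.mean(D,0))
H=[P(268,172,.198),P(268,320,.198),P(358,172,.198),P(350,320,.198)]
print("hand",yaw(H[0],H[1]),yaw(H[2],H[3]),np.mean(H,0))
s=cv2.imread("pics/side0.png");S=arm.calibration("side")
cy,sy=np.cos(np.radians(-16)),np.sin(np.radians(-16))
for y in(-.025,.025,0):
  for z in(.08,.1,.13,.15,.19):
    u,v=pix(S,(.487-sy*y,.189+cy*y,z)).round().astype(int);print(y,z,u,v,s[v,u])
E
```

```text
handle [0.48881694 0.18661404 0.198     ]
plate -16.967660504475134 ctr [0.4872846  0.18585371 0.138     ]
dock -16.443330663619378 -16.16788773703098 -16.241581249368238 -16.235082714874636 [0.488023   0.18655163 0.05      ]
hand -16.12009165934181 -18.72944318308967 [0.48842073 0.18644566 0.198     ]
-0.025 0.08 269 260 [18 15 16]
-0.025 0.1 269 254 [23 23 23]
-0.025 0.13 269 245 [11  9 16]
-0.025 0.15 269 239 [188 121  63]
-0.025 0.19 269 226 [ 78 114 164]
0.025 0.08 256 269 [19 16 19]
0.025 0.1 256 263 [19 18 16]
0.025 0.13 256 254 [19 16 16]
0.025 0.15 255 247 [162 103  52]
0.025 0.19 255 234 [216 139  72]
0 0.08 263 265 [42 40 41]
0 0.1 263 259 [8 5 8]
0 0.13 262 249 [18 18 19]
0 0.15 262 243 [20 19 18]
0 0.19 262 230 [26 25 27]
```

The black back faces the side camera, so the face normal points at yaw of about −16.3°. The mirror is at (0.488, 0.1865). Next I'll move above it.

jog_arm --moves '[{"x": 0.011, "y": 0.03, "z": -0.02, "wx": 0, "wy": 0, "wz": 0, "grip": 1}, {"x": 0.011, "y": 0.03, "z": -0.035, "wx": 0, "wy": 0, "wz": 0, "grip": 1}, {"x": 0.0115, "y": 0.03, "z": -0.035, "wx": 0, "wy": 0, "wz": 0, "grip": 1}, {"x": 0.011, "y": 0.0285, "z": -0.02, "wx": 0, "wy": 0, "wz": 0, "grip": 1}, {"x": 0, "y": 0, "z": -0.02, "wx": 0, "wy": 0, "wz": 0, "grip": 1}, {"x": 0, "y": 0, "z": -0.02, "wx": 0, "wy": 0, "wz": 0, "grip": 1}, {"x": 0, "y": 0, "z": 0, "wx": 0, "wy": 0, "wz": 0, "grip": 1}, {"x": 0, "y": 0, "z": 0, "wx": 0, "wy": 0, "wz": 0, "grip": 1}]'

```text
clock: 3.9
tcp_pos: [0.4885, 0.188, 0.252]
orientation: [179.9, -0.0, 73.8]
wrist_force: [0.3, 0.7, 0.0]
gripper_width: 1.001
grasp_force: 0.0
```

```bash
python3 - <<'E'
from h import *
s=arm.read_state();c=arm.calibration("wrist");im=arm.camera("wrist")[:,:,::-1];cv2.imwrite("pics/w3.png",im)
print(s["clock"],s["tcp_pos"],s["orientation"],s["q"])
print(pix(c,(.488,.1865,.198)))
E
```

```text
3.9 [0.48845356 0.18799383 0.25198332] [ 1.79949318e+02 -3.24432971e-02  7.38444689e+01] [ -3.06420891  26.53212744 -30.49560719 105.05991995  16.5587332
  52.77742715 -57.18777346]
[284.7770176  237.86458505]
```

View pics/w3.png

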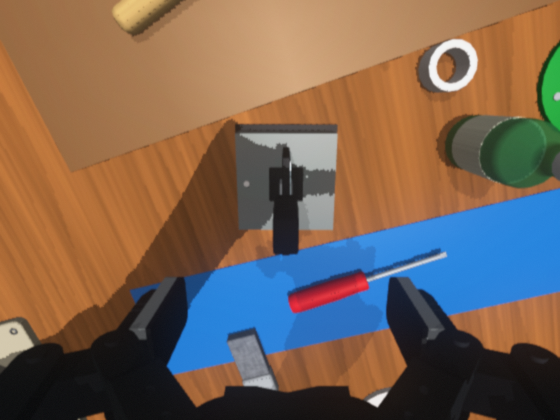

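The handle top is at about (286,240), where predicted. I'll descend and close.

jog_arm --moves '[{"x": 0, "y": -0.001, "z": -0.03, "wx": 0, "wy": 0, "wz": 0, "grip": 1}, {"x": 0, "y": 0, "z": -0.035, "wx": 0, "wy": 0, "wz": 0, "grip": 1}, {"x": 0, "y": 0, "z": -0.025, "wx": 0, "wy": 0, "wz": 0, "grip": 1}, {"x": 0, "y": 0, "z": -0.013, "wx": 0, "wy": 0, "wz": 0, "grip": 1}, {"x": 0, "y": 0, "z": 0, "wx": 0, "wy": 0, "wz": 0, "grip": 1}, {"x": 0, "y": 0, "z": 0, "wx": 0, "wy": 0, "wz": 0, "grip": 0.4}, {"x": 0, "y": 0, "z": 0, "wx": 0, "wy": 0, "wz": 0, "grip": 0.3}, {"x": 0, "y": 0, "z": 0, "wx": 0, "wy": 0, "wz": 0, "grip": 0}, {"x": 0, "y": 0, "z": 0, "wx": 0, "wy": 0, "wz": 0, "grip": 0}, {"x": 0, "y": 0, "z": 0, "wx": 0, "wy": 0, "wz": 0, "grip": 0}]' --newtons 60

```text
clock: 5.2
tcp_pos: [0.488, 0.1876, 0.1487]
orientation: [180.0, -0.0, 73.9]
wrist_force: [-0.4, -0.2, 3.9]
gripper_width: 0.186
grasp_force: 59.0
```

jog_arm --moves '[{"x": 0, "y": 0, "z": 0, "wx": 0, "wy": 0, "wz": 0, "grip": 0}, {"x": 0, "y": 0, "z": 0, "wx": 0, "wy": 0, "wz": 0, "grip": 0}]' --newtons 60

```text
clock: 5.45
tcp_pos: [0.488, 0.1876, 0.1487]
orientation: [180.0, -0.0, 73.9]
wrist_force: [-0.4, 0.3, 5.5]
gripper_width: 0.177
grasp_force: 59.1
```

jog_arm --moves '[{"x": 0, "y": 0, "z": 0.002, "wx": 0, "wy": 0, "wz": 0, "grip": 0}, {"x": 0, "y": 0, "z": 0.002, "wx": 0, "wy": 0, "wz": 0, "grip": 0}, {"x": 0, "y": 0, "z": 0.002, "wx": 0, "wy": 0, "wz": 0, "grip": 0}, {"x": 0, "y": 0, "z": 0.003, "wx": 0, "wy": 0, "wz": 0, "grip": 0}, {"x": 0, "y": 0, "z": 0.003, "wx": 0, "wy": 0, "wz": 0, "grip": 0}, {"x": 0, "y": 0, "z": 0.004, "wx": 0, "wy": 0, "wz": 0, "grip": 0}]' --newtons 60

```text
clock: 6.2
tcp_pos: [0.488, 0.1874, 0.1648]
orientation: [180.0, -0.0, 73.9]
wrist_force: [0.9, 0.3, -1.2]
gripper_width: 0.18
grasp_force: 59.9
```

jog_arm --moves '[{"x": 0, "y": 0, "z": 0.008, "wx": 0, "wy": 0, "wz": 0, "grip": 0}, {"x": 0, "y": 0, "z": 0.015, "wx": 0, "wy": 0, "wz": 0, "grip": 0}, {"x": 0, "y": 0, "z": 0.02, "wx": 0, "wy": 0, "wz": 0, "grip": 0}, {"x": 0, "y": 0, "z": 0.03, "wx": 0, "wy": 0, "wz": 0, "grip": 0}, {"x": 0, "y": 0, "z": 0.021, "wx": 0, "wy": 0, "wz": 0, "grip": 0}, {"x": 0, "y": 0, "z": 0, "wx": 0, "wy": 0, "wz": 0, "grip": 0}, {"x": 0, "y": 0, "z": 0, "wx": 0, "wy": 0, "wz": 0, "grip": 0}]' --newtons 60

```text
clock: 7.08
tcp_pos: [0.4874, 0.1871, 0.258]
orientation: [-180.0, 0.0, 73.9]
wrist_force: [-0.8, -0.3, -2.8]
gripper_width: 0.184
grasp_force: 60.1
```

```bash
python3 - <<'E'
from h import *
s=arm.read_state();print(s["clock"],s["tcp_pos"],s["orientation"],s["q"])
im=arm.camera("side")[:,:,::-1];cv2.imwrite("pics/side3.png",im);S=arm.calibration("side")
p=s["tcp_pos"];z0=p[2]-.129
print("origin z if no slip",z0)
for h in(0,.03,.054,.086,.118,.178):print(h,pix(S,(p[0],p[1],z0+h)))
x,y=pix(S,(p[0],p[1],z0+.09)).astype(int)
cv2.imwrite("pics/crop3.png",cv2.resize(im[y-60:y+60,x-60:x+60],(600,600),interpolation=3));print(x-60,y-60)
E
```

```text
7.075 [0.48741665 0.18709804 0.25801512] [-1.79979882e+02  2.98641423e-02  7.39136946e+01] [ -2.69738043  26.10711445 -30.89049204 104.70553415  16.29724804
  53.65078134 -56.86872744]
origin z if no slip 0.12901512001275445
0 [262.71012294 249.29441758]
0.03 [262.55413325 239.80098325]
0.054 [262.42622953 232.01684357]
0.086 [262.25121481 221.36555863]
0.118 [262.07086996 210.38988462]
0.178 [261.71748432 188.88305772]
202 160
```

View pics/crop3.png

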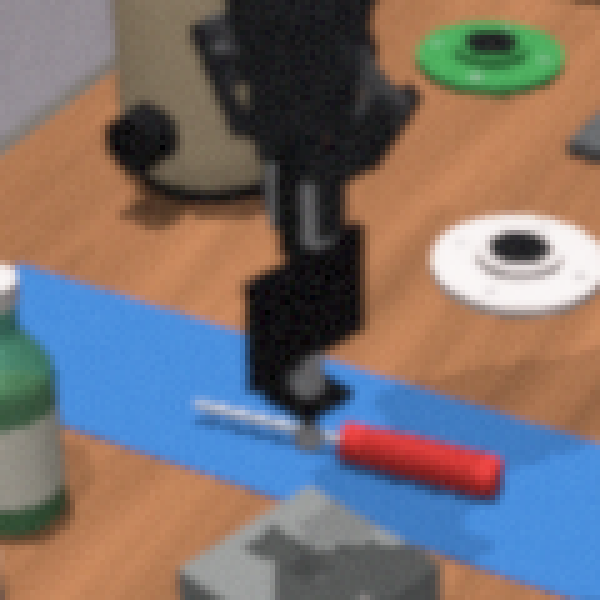

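The mirror is out of the dock, upright and with no visible slip (plug tip at crop (310,447), as predicted). I'll carry it above the flange.

jog_arm --moves '[{"x": 0.002, "y": -0.02, "z": 0, "wx": 0, "wy": 0, "wz": -2, "grip": 0}, {"x": 0.005, "y": -0.04, "z": 0, "wx": 0, "wy": 0, "wz": -4, "grip": 0}, {"x": 0.005, "y": -0.045, "z": 0, "wx": 0, "wy": 0, "wz": -4, "grip": 0}, {"x": 0.005, "y": -0.045, "z": 0, "wx": 0, "wy": 0, "wz": -4, "grip": 0}, {"x": 0.005, "y": -0.045, "z": 0, "wx": 0, "wy": 0, "wz": -4, "grip": 0}, {"x": 0.005, "y": -0.045, "z": 0, "wx": 0, "wy": 0, "wz": -4, "grip": 0}, {"x": 0.005, "y": -0.045, "z": 0, "wx": 0, "wy": 0, "wz": -4, "grip": 0}, {"x": 0.005, "y": -0.045, "z": 0, "wx": 0, "wy": 0, "wz": -4, "grip": 0}, {"x": 0.005, "y": -0.04, "z": 0, "wx": 0, "wy": 0, "wz": -3.7, "grip": 0}, {"x": 0.004, "y": -0.02, "z": 0, "wx": 0, "wy": 0, "wz": -2, "grip": 0}]' --newtons 60

```text
clock: 8.38
tcp_pos: [0.5323, -0.2065, 0.2575]
orientation: [-180.0, 0.1, 37.8]
wrist_force: [-0.0, 0.6, -2.0]
gripper_width: 0.177
grasp_force: 59.9
```

jog_arm --moves '[{"x": 0, "y": 0, "z": -0.015, "wx": 0, "wy": 0, "wz": 0, "grip": 0}, {"x": 0, "y": 0, "z": -0.015, "wx": 0, "wy": 0, "wz": 0, "grip": 0}, {"x": 0, "y": 0, "z": -0.01, "wx": 0, "wy": 0, "wz": 0, "grip": 0}, {"x": 0, "y": 0, "z": -0.005, "wx": 0, "wy": 0, "wz": 0, "grip": 0}, {"x": 0, "y": 0, "z": 0, "wx": 0, "wy": 0, "wz": 0, "grip": 0}, {"x": 0, "y": 0, "z": 0, "wx": 0, "wy": 0, "wz": 0, "grip": 0}]' --newtons 60

```text
clock: 9.12
tcp_pos: [0.5341, -0.2025, 0.2137]
orientation: [180.0, -0.0, 38.2]
wrist_force: [-1.2, -0.3, -1.0]
gripper_width: 0.177
grasp_force: 59.8
```

```bash
python3 - <<'E'
from h import *
import pickle
s=arm.read_state();print(s["clock"],s["tcp_pos"],s["orientation"],s["wrist_force"],s["grasp_force"])
c=arm.calibration("wrist");w=arm.camera("wrist")[:,:,::-1];cv2.imwrite("pics/w4.png",w);pickle.dump(c,open("w4.pkl","wb"))
sd=arm.camera("side")[:,:,::-1];cv2.imwrite("pics/side4.png",sd);S=arm.calibration("side")
for n,p in dict(lens=(.5186,-.366,.17),mark=(.7172,-.23,.17),fl=(.536,-.2063,.017),org=(.5338,-.2035,.084)).items():print(n,pix(c,p),pix(S,p))
can=np.zeros((600,800,3),np.uint8);can[:420,:560]=w
can[300:600,400:800]=cv2.resize(sd[130:235,220:360],(400,300),interpolation=3)
cv2.imwrite("pics/c4.png",can)
E
```

```text
9.125 [ 0.53413051 -0.20251385  0.21372337] [ 1.79959595e+02 -2.92873890e-02  3.82279638e+01] [-1.18089965 -0.29923458 -1.00009513] 59.83570039272308
lens [458.9540287  397.73032738] [329.3852835  153.00220465]
mark [571.47570586  -7.55377167] [261.07513865 156.57226286]
fl [289.02655856 184.84477766] [305.02742115 210.23927497]
org [285.2602688  203.43201655] [306.01572635 193.73609204]
```

View pics/c4.png

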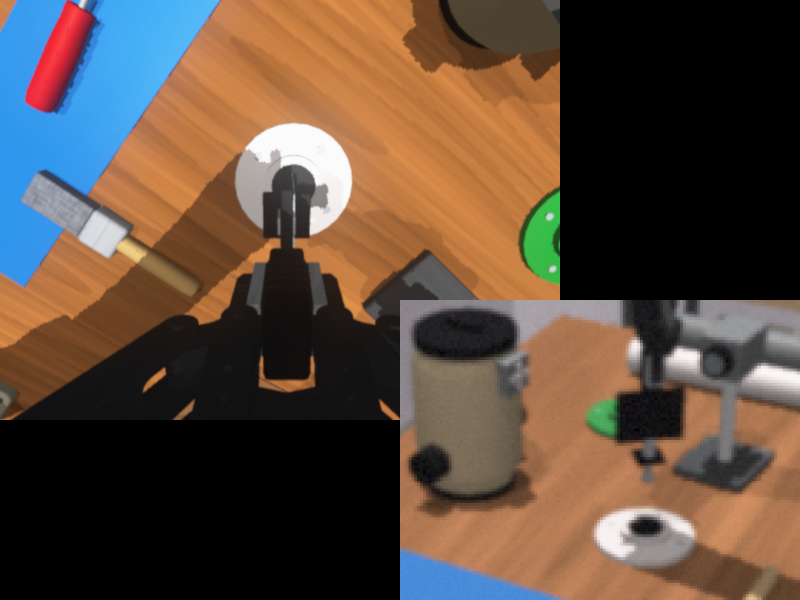

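```bash
python3 - <<'E'
from h import *
import pickle
c=pickle.load(open("w4.pkl","rb"));w=cv2.imread("pics/w4.png")
k=blob(w,(0,0,150),(180,50,255),(220,110,365,250));h=cv2.convexHull(k)[:,0].astype(float)
h=np.array([p for p in h if p[1]<232 and not(p[0]<265 and p[1]<165)])
P=np.array([onz(c,*p,.018)[:2] for p in h])
A=np.c_[2*P,np.ones(len(P))];x=np.linalg.lstsq(A,(P**2).sum(1),rcond=None)[0]
print(x[:2],np.sqrt(x[2]+x[:2]@x[:2]),len(h))
(a,b),r=cv2.minEnclosingCircle(k);print(a,b,r,onz(c,a,b,.018))
S=arm.calibration("side")
s=cv2.imread("pics/side4.png");k=blob(s,(0,0,120),(180,70,255),(283,198,330,232));e=cv2.fitEllipse(cv2.convexHull(k));print("side",e,onz(S,*e[0],.016),cv2.boundingRect(k))
print("lens side",onz(S,329.9,151.7,.17),"mark side",onz(S,259.2,155.2,.17))
E
```

```text
[ 0.54037898 -0.20804247] 0.057923553063247486 37
293.16387939453125 180.19412231445312 58.23159408569336 [ 0.54243534 -0.20644355  0.018     ]
side ((305.1288757324219, 212.3876190185547), (21.03451156616211, 35.103023529052734), 92.08723449707031) [ 0.53072876 -0.19519811  0.016     ] (288, 203, 35, 21)
lens side [ 0.52095154 -0.37719741  0.17      ] mark side [ 0.72828507 -0.23687552  0.17      ]
```

All views agree within a few millimetres, with the flange averaging about (0.5375, −0.2075) and the mirror normal about −52°. One small final correction, then a check.

jog_arm --moves '[{"x": 0.0015, "y": -0.002, "z": -0.001, "wx": 0, "wy": 0, "wz": -0.3, "grip": 0}, {"x": 0, "y": 0, "z": 0, "wx": 0, "wy": 0, "wz": 0, "grip": 0}, {"x": 0, "y": 0, "z": 0, "wx": 0, "wy": 0, "wz": 0, "grip": 0}, {"x": 0, "y": 0, "z": 0, "wx": 0, "wy": 0, "wz": 0, "grip": 0}]' --newtons 60

```text
clock: 9.72
tcp_pos: [0.5353, -0.2046, 0.2123]
orientation: [-180.0, -0.0, 37.9]
wrist_force: [0.0, -0.0, -2.3]
gripper_width: 0.179
grasp_force: 59.9
```

```bash
python3 -c "
from workcell import arm
print(arm.job_done())"
```

```text
the job is handed in; nothing more can be done
None
```

The job is handed in: the mirror is out of the dock and held still and upright at lens height. By measurement, its glass is centred over the white flange to within a few millimetres and faces about −52°, halfway between lens and cross, though I could not view the reflection itself.

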